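Start the coach screw in the tube-saddle batten

ROBOT

A 6-joint arm with a two-finger parallel gripper is mounted at the origin on the work surface. World frame = base frame: x ahead of the robot, y to its left, z up, the work surface at z = 0. Lengths are in m, angles in degrees, forces in N, time in s.
With the tool pointing down it reaches from about 0.4 to 0.925 m from the base axis. Payload 3.4 kg.
Tool frame: the origin (TCP) lies at the very end of the fingers, on their centre line; the grasp point (between the pads) lies env.hold_point_z behind it (env.hold_point_z is the distance from the TCP to the grasp point, in m); y points along the fingers, x is the direction in which the jaws open and shut, and the axes are right-handed (so a half turn about y gives the same grasp; the last joint's range is limited). The gripper opens to 85 mm and grips with 20 to 120 N. Pads are 22 mm wide; open, the fingers measure 114 mm over their backs; the gripper's body (76 mm by 85 mm) begins 54 mm behind the grasp point. The pads swing forward as they close: fully open they stand 13 mm farther back than shut.
Start: joints at [70.273, 17.578, 86.31, -0, 76.112, -4.211], TCP at [0.154, 0.554, 0.231] pointing down, gripper open.
Joint ranges: [-179.03, 179.03], [-60, 130.46], [8.19, 133.38], [-81.62, 261.62], [5.75, 156.47], [-153.77, 153.77]. Speed limits (degrees/s): [147.25, 147.25, 180, 180, 180, 180].

INTERFACE

Orientations are given as a 3x3 rotation matrix whose columns are the frame's x, y, z axes.
In Python, from bench import env gives the robot as it stands.
- The arm moves only by the tool carry_out, never from a script. Its argument "increments" is a list of rows, each an object of numbers: "grip": the closure, from 0 (fully open) to 1 (shut); "dx", "dy", "dz": the shift along the tool's x, y, z in cm; "rx", "ry", "rz": the turn, a rotation vector about the tool's x, y, z in rad. In form: [{"grip": .., "dx": .., "dy": .., "dz": .., "rx": .., "ry": .., "rz": ..}, ...]. A call has 1 to 5 rows; each row is the pose to reach, as a shift and turn from the pose commanded when the call began, along the tool's axes at that moment; what a row does not reach only later rows make up. A row lasts 1/8 s, in which the tool goes at most 62.5 mm and 10.7 degrees, less where a joint would pass 70% of its speed; a pose out of reach is approached as far as the arm can. A call with a gripper value outside its range is refused whole. The fingers move at their own pace and stop on an object; "force" is the grip in N (left out, the last holds). Time passes only in rows, so rows that repeat a pose let the fingers close. It gives the time, the measured TCP pose, the force and the opening at its end, in the units of the state.
- env.state(): the state, without advancing time (a new reading comes with each control period).
- env.snapshot(name): name is "scene" or "top" or "wrist"; returns a dict with "image" (420x560x3 uint8, red, green, blue), "range_z" (420x560 float32, m along the optical axis (not along the pixel's ray), 0 where there is no reading), "mtx" (3x3 intrinsics, pixels), "pose" (4x4, takes a point from camera to world coordinates). Camera axes: x right, y up, looking along -z (the intrinsics and any distortion apply to the point x, -y, -z); pixel columns grow to the right and rows downward; lengths in m; the calibration is good to about 2 mm. A picture is of the moment at which its call begins.
- env.sign_off(): hands the job in, once; it reports no verdict.
The state is a dict: "clock": time; "q": joint angles; "joint_vel": joint speeds; "joint_efforts": joint torques, N m; "position": TCP position; "eef_rot": TCP orientation; "wrist_force": force on the tool from outside, world axes, zero at the start; "torque": the same for the moment, N m; "width": opening from 0.0 (shut) to 1.0 (fully open).
Only numpy, scipy, OpenCV 4.12 (cv2) and the standard library are available. Lean on these libraries where they do the work, as an engineer would, in place of code of your own. Each camera call takes 0.05 s, during which the arm holds its last target. There are 200 camera calls.

TASK

Take the orange-handled box spanner out of the blue tray, fit it squarely over the brass square-headed screw that stands proud in the aluminium tube saddle, and keep pressing firmly straight down (about 15 N, never 25 N or more) while turning it clockwise, so that the screw cuts its first thread and its flange comes down onto the plate. Then stand the spanner upright in the blue tray again and let go; do not handle the screw with the fingers, and leave the other things on the bench where they are.

Things in the scene. Friction and masses are not known exactly. Their poses are not given: they have to be found in the camera images.
- block: Batten 100 x 240 mm (long side along its y), fixed; origin: centre of its underside. On it a black rubber pad, on that the saddle: a board with an aluminium plate 60 x 200 mm, top 50 mm above the bench, and a V of thin plates (to 82 mm) in the middle. Pressed firmly, the saddle sinks some mm into the pad and springs back. At y = -70 mm the brass screw; at +70 mm a dark screw, home, leave it.
- screw_top (a point): Centre of the top of the brass screw's square head: 18 x 18 mm, 14 mm high, on a round flange 28 mm in diameter and 4 mm thick. At the start the flange is 4 mm above the plate and this point 72 mm above the bench; fully home, 68 mm (unloaded). x and y are square to the head's flats, z up; it turns with the head. Turning takes about 0.05 Nm.
- screw_depth (a joint): How far the screw is in its board, m: 0 at the start, 0.004 home, flange on the plate. Right-handed, 8 mm per turn (half a turn in all), but only while pressed down with 10 N or more (13 to 17 N is good at 0.5 rad/s). Pressed less, it spins without going in; pressed without turning it stays. Once home the head can still be turned, harmlessly.
- driver_grip (a point): Centre of the orange handle of the spanner, a loose upright tool 80 mm tall, about 0.22 kg. Handle: flat bar 44 mm wide (x), 16 mm thick (y), 44 mm high (z up); grip it across the 16 mm. This point is 58 mm above the foot. Below it a black collar, 52 mm diameter, top 36 mm above the foot, on which fingertips can push; then a neck and the socket, 34 x 34 mm, sides square to x and y.
- driver_socket (a point): Inner end face of the spanner's square socket, on its axis, 12 mm above the foot, 46 mm below the handle's centre; when seated it lies on top of the screw's head. The socket opens downward, 20 x 20 mm inside (1 mm clear of the head each side, about 0.12 rad of play either way), 12 mm deep, 2.5 mm chamfer at its mouth. It fits in four positions a quarter turn apart.
- tray: Blue open tray 130 x 130 mm, fixed, walls 18 mm high and 5 mm thick, floor 5 mm thick; origin at the centre of its underside. The spanner stands in it.
- bin: Grey open bin 130 x 130 x 30 mm, fixed, with a spare screw lying in it; leave it alone. Origin at the centre of its underside. Tray and bin may be on either side.
- spare_screw: Loose spare screw, 68 mm long, in the grey bin; leave it alone.
- tube_offcut: Loose cardboard tube offcut, 90 mm diameter, 90 mm high, upright at the far side; leave it alone. Origin at the centre of its underside.
- washer_jar: Loose jar, 60 mm diameter, 75 mm high, yellow cap, at the far side; leave it alone. Origin at the centre of its underside.
- tag_block: Loose block of tags 50 x 70 x 26 mm at the far side; leave it alone. Origin at the centre of its underside.
- tape_measure: Loose yellow tape measure 65 x 38 x 62 mm at the far side; leave it alone. Origin at the centre of its underside.
Mind the look-alikes: they are no part of the job. Leave any red look-alike of the part that bears driver_grip alone.

How it is judged (in metres and radians):
On the way, in this order (a step that is already met when the one before it is completed fails the run):
1. the spanner's socket is seated squarely over the screw's head (distance between driver_socket and screw_top below 0.004 m and angle between driver_grip's own z axis and vertical below 0.12 rad), for 0.2 s.
2. under the spanner the screw has gone in until its flange is on the plate (within 0.6 mm) (value of joint screw_depth above 0.0034 m and distance between driver_socket and screw_top below 0.006 m), for 0.1 s.
At the end, for the whole second after the job is handed in: The brass screw is in to within 0.6 mm of fully home (3.4 of 4 mm), and the spanner stands upright (within 0.1 rad), at rest and released, on the floor of the blue tray (value of joint screw_depth above 0.0034 m and x of driver_socket in the frame of tray between -0.055 and 0.055 m and y of driver_socket in the frame of tray between -0.055 and 0.055 m and z of driver_socket in the frame of tray below 0.021 m and angle between driver_grip's own z axis and vertical below 0.1 rad and linear speed of driver below 0.02 m/s); the robot touches nothing.
It fails at once if the spanner is pressed on the screw or the saddle with more than 25 N (the screw bends or the batten splits) (contact force between driver and block above 25 N).
It fails at once if the fingers handle the screw or the saddle (contact force between the fingers and block above 3 N).
It fails at once if a bystander is shifted by more than 30 mm (distance of any of spare_screw, tube_offcut, washer_jar, tag_block, tape_measure from where it was at the start of the episode above 0.03 m).
It also fails if it takes over 72 s, if anything falls off the work surface, if the arm or the gripper's body presses on something with over 40 N, if the wrist force passes 120 N, or if a joint passes its speed limit or range.

## Working session

There is one attempt and no reset: what is moved stays moved. The work goes in short steps, Python scripts to look and compute and a tool call to move; the robot and the scene stay as the last step left them, time stands still between calls to the robot, and variables do not carry over. Pictures are saved under pics/ and viewed, about 8 in all and at most 12, crops included, and the job is handed in when it is done.

Besides the shell and the picture viewer there is one more tool, called after "Emit:" in YAML: its name, and indented under it one key for each argument. carry_out: Moves the arm, as the interface text tells. Its arguments: {"type":"object","properties":{"increments":{"type":"array"},"force":{"type":"number"}},"required":["increments"]}

```bash
mkdir -p pics; cat > h.py <<'E'
import numpy as np, cv2
from bench import env
def snap(n,save=None):
    s=env.snapshot(n)
    if save: cv2.imwrite('pics/'+save+'.png',s['image'][:,:,::-1])
    return s
def cloud(s):
    K=s['mtx'];z=s['range_z'];h,w=z.shape
    u,v=np.meshgrid(np.arange(w),np.arange(h))
    p=np.stack([(u-K[0,2])/K[0,0]*z,-(v-K[1,2])/K[1,1]*z,-z],-1)
    P=p@s['pose'][:3,:3].T+s['pose'][:3,3]
    P[z==0]=np.nan
    return P
E
python3 - <<'E'
from h import *
s=snap('top','top1');snap('scene','scene1')
np.savez('top1',**s)
print(env.state(),env.hold_point_z,s['mtx'],s['pose'],s.keys())
E
```

```text
{'clock': 0.1, 'q': array([ 7.02730525e+01,  1.76174537e+01,  8.63748206e+01,  9.21874093e-04,
        7.61115391e+01, -4.21308551e+00]), 'joint_vel': array([-0.00546609, -0.1085066 , -0.09009617, -0.02538028, -0.10313955,
       -0.00365624]), 'joint_efforts': array([ 2.42390261e-04, -4.58529818e+01, -2.52609873e+01,  1.86518150e-04,
        5.40999594e-03,  2.94431504e-05]), 'position': array([0.15362392, 0.55346009, 0.23048879]), 'eef_rot': array([[ 2.67474675e-01, -6.26283046e-04, -9.63564687e-01],
       [ 9.63563198e-01, -1.70027761e-03,  2.67475367e-01],
       [-1.80584275e-03, -9.99998358e-01,  1.48682093e-04]]), 'wrist_force': array([-0.19282617, -0.26951655, -0.15274116]), 'torque': array([-0.02928997,  0.03378302, -0.01754668]), 'width': 0.9974403250924495} 0.0187 [[380.19795975   0.         287.6869456 ]
 [  0.         380.19795975 216.58988487]
 [  0.           0.           1.        ]] [[-0.00278058  0.99653649 -0.08311016  0.46791578]
 [-0.99994473 -0.00361353 -0.00987352  0.02275636]
 [-0.01013964  0.08307812  0.99649145  0.91988247]
 [ 0.          0.          0.          1.        ]] dict_keys(['image', 'range_z', 'mtx', 'pose'])
```

View pics/top1.png

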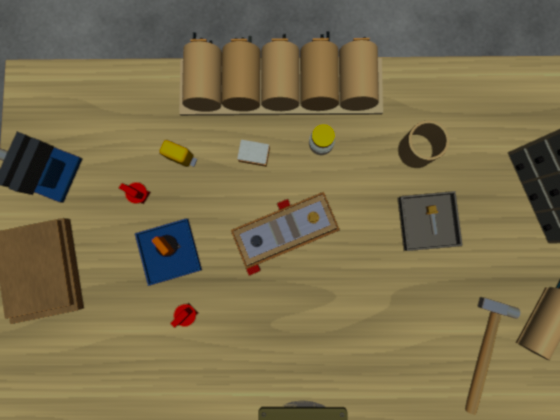

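View pics/scene1.png

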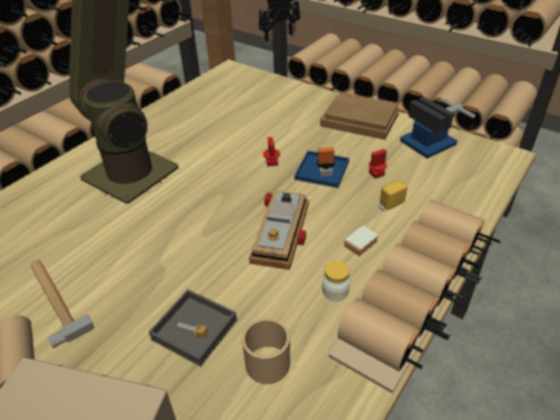

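Top view: spanner's orange handle at about (163,245) in the blue tray, brass screw (313,217), dark screw (257,241); red look-alikes at (135,192) and (185,316). The scene view agrees.

```bash
python3 - <<'E'
from h import *
s=dict(np.load('top1.npz'));P=cloud(s);im=s['image'];hsv=cv2.cvtColor(im,cv2.COLOR_RGB2HSV)
H,S,V=[hsv[...,i].astype(int) for i in range(3)]
vv,uu=np.mgrid[:420,:560]
def rep(n,m):
    q=P[m];q=q[~np.isnan(q[:,0])]
    r=cv2.minAreaRect((q[:,:2]*1000).astype(np.float32))
    print(n,len(q),'med',np.median(q,0).round(4),'z',np.percentile(q[:,2],[1,50,99]).round(4),'rect',np.round(r[0],1),np.round(r[1],1),round(r[2],1))
box=lambda a,b,c,d:(uu>=a)&(uu<=b)&(vv>=c)&(vv<=d)
print('px',hsv[245,160],hsv[217,313],hsv[245,145],hsv[240,295])
m=box(145,180,230,260)&(H>3)&(H<16)&(S>150); rep('orange',m); rep('orange top',m&(P[...,2]>.078))
m=box(130,205,215,290)&(H>100)&(H<125)&(S>120); rep('tray',m); rep('traywall',m&(P[...,2]>.013)&(P[...,2]<.022))
m=box(303,323,207,228)&(P[...,2]>.06); rep('brass z>60',m)
m=box(247,267,230,252)&(P[...,2]>.056); rep('dark',m)
m=box(225,345,185,270)&(P[...,2]>.044)&(P[...,2]<.053); rep('plate',m)
m=box(225,345,185,270)&(P[...,2]>.075); rep('V',m)
m=box(225,345,185,270)&(P[...,2]>.012)&~((H<5)&(S>180)); rep('block',m)
print(P[205:230:2,300:326:2,2].round(3))
E
```

```text
px [ 15 255 158] [ 21 183 124] [106 213  91] [ 18 108 116]
orange 248 med [0.4739 0.3094 0.0823] z [0.04   0.0823 0.0881] rect [470.8 317. ] [42.4 29.6] 42.0
orange top 143 med [0.4759 0.3116 0.0849] z [0.0794 0.0849 0.0884] rect [475.  312.5] [42.7 16.4] 37.8
tray 2442 med [0.4526 0.3159 0.0058] z [0.002  0.0058 0.0406] rect [461.4 317. ] [126.  128.1] 16.2
traywall 342 med [0.4598 0.298  0.0178] z [0.0132 0.0178 0.0216] rect [461.4 317. ] [126.  128.1] 16.2
brass z>60 78 med [ 0.5375 -0.0254  0.0715] z [0.0601 0.0715 0.0749] rect [538.2 -24.4] [23.4 21.3] 26.6
dark 76 med [0.4845 0.1024 0.0677] z [0.0562 0.0677 0.0713] rect [484.3 102.1] [21.2 23.2] 21.9
plate 2242 med [0.511  0.0398 0.0493] z [0.0441 0.0493 0.0528] rect [512.   39.1] [ 83.7 223.6] 22.4
V 143 med [0.5125 0.0259 0.0787] z [0.0751 0.0787 0.0836] rect [511.9  38.9] [55.4 59.8] 22.4
block 4309 med [0.5102 0.0399 0.0481] z [0.0198 0.0481 0.0796] rect [515.3  41.1] [122.9 244.6] 26.6
[[0.042 0.045 0.043 0.042 0.044 0.052 0.05  0.049 0.05  0.049 0.051 0.044
  0.046]
 [0.044 0.044 0.051 0.054 0.05  0.05  0.049 0.048 0.05  
[... 240 characters left out ...]
72 0.073 0.05  0.05  0.049
  0.049]
 [0.051 0.052 0.05  0.048 0.059 0.074 0.071 0.071 0.072 0.056 0.051 0.051
  0.052]
 [0.05  0.052 0.05  0.048 0.058 0.075 0.07  0.072 0.072 0.056 0.051 0.051
  0.048]
 [0.05  0.049 0.051 0.051 0.058 0.072 0.071 0.072 0.073 0.06  0.052 0.051
  0.05 ]
 [0.049 0.049 0.051 0.051 0.056 0.066 0.06  0.06  0.061 0.05  0.051 0.051
  0.05 ]
 [0.052 0.051 0.052 0.049 0.051 0.049 0.058 0.057 0.051 0.051 0.051 0.053
  0.049]
 [0.05  0.051 0.048 0.05  0.049 0.054 0.05  0.052 0.051 0.051 0.049 0.051
  0.053]
 [0.051 0.052 0.05  0.052 0.051 0.052 0.051 0.049 0.05  0.049 0.051 0.049
  0.044]
 [0.052 0.049 0.05  0.05  0.049 0.049 0.047 0.048 0.05  0.049 0.043 0.045
  0.044]]
```

```bash
cat >> h.py <<'E'
def plan(pos,th):
    "increment (cm, rad) from measured pose to TCP pos, tool x at th deg, tool y straight down"
    from scipy.spatial.transform import Rotation as R
    st=env.state();R0=st['eef_rot'];t=np.radians(th)
    x=np.array([np.cos(t),np.sin(t),0]);y=np.array([0,0,-1.]);T=np.stack([x,y,np.cross(x,y)],1)
    print('clock',round(st['clock'],2),'pos',st['position'].round(4),'q',st['q'].round(1),'F',st['wrist_force'].round(1),'M',st['torque'].round(2),'w',round(st['width'],3))
    print('dxyz cm',(R0.T@(np.array(pos)-st['position'])*100).round(2),'rot',R.from_matrix(R0.T@T).as_rotvec().round(3))
E
python3 -c "
from h import *
plan([.475,.3125,.2],127.8)"
```

```text
clock 0.1 pos [0.1536 0.5535 0.2305] q [70.3 17.6 86.4  0.  76.1 -4.2] F [-0.2 -0.3 -0.2] M [-0.03  0.03 -0.02] w 0.997
dxyz cm [-14.62   3.07 -37.41] rot [-0.001 -0.931 -0.002]
```

Emit:
carry_out:
  increments:
    - {"grip":0,"dx":-2.9,"dy":0.6,"dz":-7.5,"ry":-0.186}
    - {"grip":0,"dx":-5.8,"dy":1.2,"dz":-15,"ry":-0.372}
    - {"grip":0,"dx":-8.8,"dy":1.8,"dz":-22.4,"ry":-0.558}
    - {"grip":0,"dx":-11.7,"dy":2.5,"dz":-30,"ry":-0.744}
    - {"grip":0,"dx":-14.6,"dy":3.1,"dz":-37.4,"ry":-0.931}

```text
validation failed for argument at $.in...
```

```bash
python3 -c "
from h import *
plan([.475,.3125,.2],127.8)"
```

```text
clock 0.1 pos [0.1536 0.5535 0.2305] q [70.3 17.6 86.4  0.  76.1 -4.2] F [-0.2 -0.3 -0.2] M [-0.03  0.03 -0.02] w 0.997
dxyz cm [-14.62   3.07 -37.41] rot [-0.001 -0.931 -0.002]
```

Perhaps all seven fields are required in each row.

Emit:
carry_out:
  increments:
    - {"grip":0,"dx":-2.9,"dy":0.6,"dz":-7.5,"rx":0,"ry":-0.186,"rz":0}
    - {"grip":0,"dx":-5.8,"dy":1.2,"dz":-15,"rx":0,"ry":-0.372,"rz":0}
    - {"grip":0,"dx":-8.8,"dy":1.8,"dz":-22.4,"rx":0,"ry":-0.558,"rz":0}
    - {"grip":0,"dx":-11.7,"dy":2.5,"dz":-30,"rx":0,"ry":-0.744,"rz":0}
    - {"grip":0,"dx":-14.6,"dy":3.1,"dz":-37.4,"rx":0,"ry":-0.931,"rz":0}

```text
clock: 0.72
position: [0.3837, 0.3822, 0.209]
eef_rot: [[-0.558, -0.0, -0.83], [0.83, -0.0, -0.558], [0.0, -1.0, 0.0]]
wrist_force: [0.7, 0.2, -1.0]
width: 0.999
```

Emit:
carry_out:
  increments:
    - {"grip":0,"dx":-5.4,"dy":0.5,"dz":-1.8,"rx":0,"ry":-0.04,"rz":0}
    - {"grip":0,"dx":-10.0,"dy":0.9,"dz":-3.5,"rx":0,"ry":-0.068,"rz":0}
    - {"grip":0,"dx":-10.0,"dy":0.9,"dz":-3.5,"rx":0,"ry":-0.068,"rz":0}
    - {"grip":0,"dx":-10.0,"dy":0.9,"dz":-3.5,"rx":0,"ry":-0.068,"rz":0}

```text
clock: 1.23
position: [0.4665, 0.3194, 0.1999]
eef_rot: [[-0.607, -0.002, -0.794], [0.794, -0.0, -0.607], [0.001, -1.0, 0.001]]
wrist_force: [-0.8, -0.0, 0.2]
width: 0.999
```

```bash
python3 -c "
from h import *
plan([.475,.3125,.2],127.8)
s=snap('wrist','w1');np.savez('w1',**s)
print(s['mtx'],s['pose'])
P=cloud(s);im=s['image'];hsv=cv2.cvtColor(im,cv2.COLOR_RGB2HSV).astype(int)
m=(hsv[...,0]>3)&(hsv[...,0]<17)&(hsv[...,1]>150)&(P[...,2]>.079)&(P[...,2]<.095)
q=P[m];print(len(q),q.mean(0),cv2.minAreaRect((q[:,:2]*1000).astype(np.float32)))
"
```

```text
clock 1.23 pos [0.4665 0.3194 0.1999] q [ 30.1  18.3  90.    0.   71.7 -97.3] F [-0.8 -0.   0.2] M [-0.01  0.01 -0.03] w 0.999
dxyz cm [-1.06 -0.01 -0.26] rot [-0.001 -0.007  0.001]
[[357.91299738   0.         283.18741891]
 [  0.         357.91299738 209.90292298]
 [  0.           0.           1.        ]] [[-6.07514615e-01 -7.62557818e-01 -2.22332112e-01  4.08952041e-01]
 [ 7.94307875e-01 -5.82878979e-01 -1.71251559e-01  2.76338775e-01]
 [ 9.96500619e-04 -2.80637972e-01  9.59813178e-01  3.42099046e-01]
 [ 0.00000000e+00  0.00000000e+00  0.00000000e+00  1.00000000e+00]]
1152 [0.47426288 0.31404345 0.08398544] ((527.0170288085938, 343.98248291015625), (163.68179321289062, 21.1129150390625), 29.89493751525879)
```

View pics/w1.png

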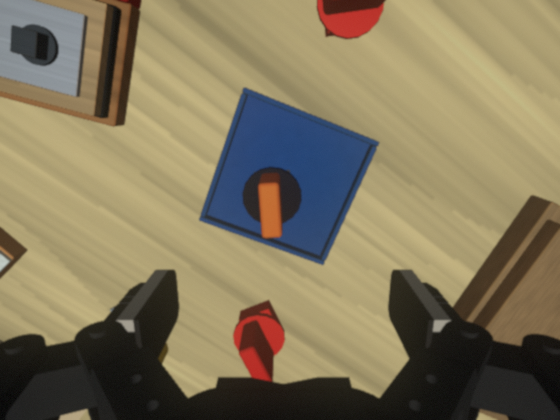

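Wrist view: orange handle at (270,205) in the tray, red look-alikes at (258,340) and (350,10). I'll refine on the handle's top only.

```bash
cat > m.py <<'E'
from h import *
def facerect(s,box,zplane,dz,hs=None,show=True):
    "min-area rect of pixels near height zplane, rays cast on that plane"
    P=cloud(s);hsv=cv2.cvtColor(s['image'],cv2.COLOR_RGB2HSV).astype(int)
    m=np.zeros(P.shape[:2],bool);m[box[2]:box[3],box[0]:box[1]]=1
    m&=abs(P[...,2]-zplane)<dz
    if hs: m&=(hsv[...,0]>=hs[0])&(hsv[...,0]<=hs[1])&(hsv[...,1]>=hs[2])&(hsv[...,2]>=hs[3])
    n,l,st,_=cv2.connectedComponentsWithStats(m.astype(np.uint8));m=l==1+np.argmax(st[1:,4])
    v,u=np.nonzero(m);K=s['mtx'];d=np.stack([(u-K[0,2])/K[0,0],-(v-K[1,2])/K[1,1],-np.ones(len(u))],-1)@s['pose'][:3,:3].T
    c=s['pose'][:3,3];q=c+d*((zplane-c[2])/d[:,2])[:,None]
    r=cv2.minAreaRect((q[:,:2]*1000).astype(np.float32))
    print(len(q),'mean',q.mean(0).round(4),'rect',np.round(r[0],1),np.round(r[1],1),round(r[2],1),'z med',round(float(np.median(P[m][:,2])),4))
    return m
E
python3 - <<'E'
from m import *
s=dict(np.load('w1.npz'))
facerect(s,(230,310,150,250),.085,.006,(3,17,150,0))
facerect(s,(230,310,150,250),.085,.004,(3,17,150,140))
print(cv2.cvtColor(s['image'],cv2.COLOR_RGB2HSV)[170:245:6,270])
P=cloud(s);print(P[170:245:6,270,2].round(3))
E
```

```text
1150 mean [0.4736 0.3137 0.085 ] rect [474.2 314.3] [43.8 15.8] 40.6 z med 0.0841
1036 mean [0.4745 0.3141 0.085 ] rect [474.9 314.4] [42.2 14.5] 40.6 z med 0.0842
[[150  12  44]
 [  8 157  81]
 [  9 179 118]
 [ 12 185 194]
 [ 12 185 194]
 [ 12 185 194]
 [ 12 186 195]
 [ 12 184 195]
 [ 12 186 195]
 [ 12 187 195]
 [ 12 186 195]
 [ 11 182 175]
 [110 117  96]]
[0.041 0.061 0.082 0.085 0.084 0.085 0.085 0.084 0.084 0.085 0.085 0.084
 0.017]
```

```bash
python3 -c "
from h import *
plan([.4745,.314,.044],130.6)"
```

```text
clock 1.27 pos [0.4661 0.3198 0.2001] q [ 30.2  18.3  90.    0.   71.7 -97.3] F [-0.8 -0.8 -0.1] M [0.   0.06 0.  ] w 1.002
dxyz cm [-0.99 15.61 -0.33] rot [-0.001 -0.055  0.001]
```

Emit:
carry_out:
  increments:
    - {"grip":0,"dx":-0.99,"dy":5,"dz":-0.33,"rx":0,"ry":-0.055,"rz":0}
    - {"grip":0,"dx":-0.99,"dy":9,"dz":-0.33,"rx":0,"ry":-0.055,"rz":0}
    - {"grip":0,"dx":-0.99,"dy":13,"dz":-0.33,"rx":0,"ry":-0.055,"rz":0}
    - {"grip":0,"dx":-0.99,"dy":15.6,"dz":-0.33,"rx":0,"ry":-0.055,"rz":0}
    - {"grip":0,"dx":-0.99,"dy":15.6,"dz":-0.33,"rx":0,"ry":-0.055,"rz":0}

```text
clock: 1.9
position: [0.4728, 0.3138, 0.0426]
eef_rot: [[-0.652, -0.005, -0.758], [0.758, -0.002, -0.652], [0.001, -1.0, 0.005]]
wrist_force: [0.1, -0.1, 0.5]
width: 1.001
```

```bash
python3 -c "
from h import *
plan([.4745,.314,.044],130.6)"
```

```text
clock 1.9 pos [0.4728 0.3138 0.0426] q [  29.3   28.7   99.9    0.    51.7 -101.4] F [ 0.1 -0.1  0.5] M [-0.01 -0.    0.02] w 1.001
dxyz cm [-0.1  -0.14 -0.14] rot [-0.005  0.002  0.001]
```

Emit:
carry_out:
  force: 70
  increments:
    - {"grip":0.6,"dx":-0.1,"dy":-0.1,"dz":-0.1,"rx":0,"ry":0,"rz":0}
    - {"grip":1,"dx":-0.1,"dy":-0.1,"dz":-0.1,"rx":0,"ry":0,"rz":0}
    - {"grip":1,"dx":-0.1,"dy":-0.1,"dz":-0.1,"rx":0,"ry":0,"rz":0}
    - {"grip":1,"dx":-0.1,"dy":-0.1,"dz":-0.1,"rx":0,"ry":0,"rz":0}
    - {"grip":1,"dx":-0.1,"dy":-0.1,"dz":-0.1,"rx":0,"ry":0,"rz":0}

```text
clock: 2.52
position: [0.4775, 0.3138, 0.0462]
eef_rot: [[-0.651, 0.001, -0.759], [0.759, 0.001, -0.651], [-0.0, -1.0, -0.001]]
wrist_force: [-0.2, 0.7, 4.7]
width: 0.178
```

Emit:
carry_out:
  increments:
    - {"grip":1,"dx":0,"dy":0,"dz":0,"rx":0,"ry":0,"rz":0}
    - {"grip":1,"dx":0,"dy":0,"dz":0,"rx":0,"ry":0,"rz":0}
    - {"grip":1,"dx":0,"dy":0,"dz":0,"rx":0,"ry":0,"rz":0}

```text
clock: 2.9
position: [0.4775, 0.3139, 0.0462]
eef_rot: [[-0.651, 0.001, -0.759], [0.759, 0.001, -0.651], [-0.0, -1.0, -0.001]]
wrist_force: [-1.1, 0.4, 7.4]
width: 0.177
```

```bash
python3 -c "
from h import *
plan([.4745,.314,.20],130.6)"
```

```text
clock 2.9 pos [0.4775 0.3139 0.0462] q [  29.1   28.5   99.5    0.    51.9 -101.5] F [-1.1  0.4  7.4] M [-0.03  0.19  0.05] w 0.177
dxyz cm [  0.2  -15.38   0.2 ] rot [ 0.001  0.    -0.   ]
```

Emit:
carry_out:
  increments:
    - {"grip":1,"dx":0,"dy":-3,"dz":0,"rx":0,"ry":0,"rz":0}
    - {"grip":1,"dx":0,"dy":-7,"dz":0,"rx":0,"ry":0,"rz":0}
    - {"grip":1,"dx":0,"dy":-11,"dz":0,"rx":0,"ry":0,"rz":0}
    - {"grip":1,"dx":0,"dy":-15,"dz":0,"rx":0,"ry":0,"rz":0}
    - {"grip":1,"dx":0,"dy":-15,"dz":0,"rx":0,"ry":0,"rz":0}

```text
clock: 3.52
position: [0.4792, 0.3146, 0.1986]
eef_rot: [[-0.651, 0.006, -0.759], [0.759, 0.003, -0.651], [-0.001, -1.0, -0.007]]
wrist_force: [1.1, -0.4, -2.8]
width: 0.177
```

```bash
python3 -c "
from h import *
plan([.605,.0,.20],112.4)"
```

```text
clock 3.52 pos [0.4792 0.3146 0.1986] q [  29.1   18.8   89.6   -0.    71.3 -101.5] F [ 1.1 -0.4 -2.8] M [0.08 0.01 0.  ] w 0.177
dxyz cm [-32.08  -0.17  10.92] rot [ 0.007  0.318 -0.   ]
```

Lifted (about 2.5 N carried). On to the screw.

Emit:
carry_out:
  increments:
    - {"grip":1,"dx":-5,"dy":0,"dz":1.7,"rx":0,"ry":0.05,"rz":0}
    - {"grip":1,"dx":-10,"dy":0,"dz":3.4,"rx":0,"ry":0.1,"rz":0}
    - {"grip":1,"dx":-15.5,"dy":0,"dz":5.3,"rx":0,"ry":0.16,"rz":0}
    - {"grip":1,"dx":-21,"dy":0,"dz":7.2,"rx":0,"ry":0.21,"rz":0}
    - {"grip":1,"dx":-26.5,"dy":0,"dz":9,"rx":0,"ry":0.265,"rz":0}

```text
clock: 4.15
position: [0.5804, 0.052, 0.1933]
eef_rot: [[-0.428, -0.004, -0.904], [0.904, 0.0, -0.428], [0.002, -1.0, 0.003]]
wrist_force: [2.0, 1.3, -2.1]
width: 0.177
```

Emit:
carry_out:
  increments:
    - {"grip":1,"dx":-3.4,"dy":0,"dz":2.8,"rx":0,"ry":0.053,"rz":0}
    - {"grip":1,"dx":-5.6,"dy":0,"dz":3.7,"rx":0,"ry":0.053,"rz":0}
    - {"grip":1,"dx":-5.6,"dy":0,"dz":3.7,"rx":0,"ry":0.053,"rz":0}
    - {"grip":1,"dx":-5.6,"dy":0,"dz":3.7,"rx":0,"ry":0.053,"rz":0}
    - {"grip":1,"dx":-5.6,"dy":0,"dz":3.7,"rx":0,"ry":0.053,"rz":0}

```text
clock: 4.78
position: [0.5716, -0.0115, 0.1949]
eef_rot: [[-0.382, -0.001, -0.924], [0.924, 0.0, -0.382], [0.001, -1.0, 0.001]]
wrist_force: [-0.2, 0.0, -2.0]
width: 0.176
```

```bash
python3 -c "
from m import *
plan([.605,.0,.20],112.4)
s=snap('wrist','w2');np.savez('w2',**s)
print(s['pose'][:3,3])"
```

```text
clock 4.78 pos [ 0.5716 -0.0115  0.1949] q [  -5.4   19.1   89.7    0.    71.3 -117.9] F [-0.2  0.  -2. ] M [-0.01  0.    0.02] w 0.176
dxyz cm [-0.21 -0.52 -3.53] rot [-0.001  0.001  0.001]
[ 0.50462882 -0.03848234  0.33699859]
```

View pics/w2.png

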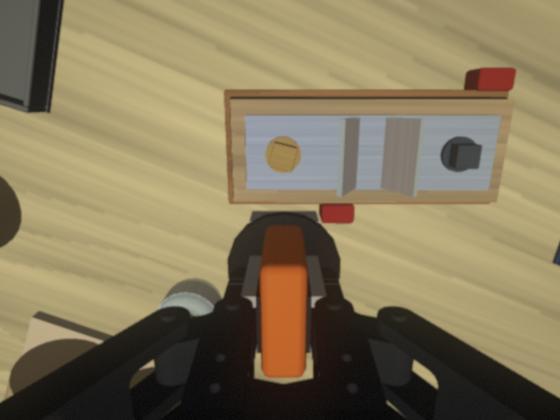

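Wrist view: brass head at (283,153), visibly turned relative to the block; the spanner is in hand at (283,300), black socket foot at (284,216).

```bash
python3 - <<'E'
from m import *
s=dict(np.load('w2.npz'))
m=facerect(s,(255,315,125,180),.072,.005)
facerect(s,(255,315,125,180),.072,.008,(12,30,120,0))
facerect(s,(255,315,125,180),.058,.004,(12,30,120,0))
st=env.state()['position'];P=cloud(s)
facerect(s,(240,320,220,385),st[2]+.039,.007,(3,17,150,0))
print(np.nanmedian(P[290:340,275:290,2]),'collar',P[235:240,236:330:12,2].round(3), 'tip',P[212:220,255:315:8,2].round(3))
im=cv2.resize(s['image'][115:195,240:330,::-1],None,fx=6,fy=6,interpolation=cv2.INTER_CUBIC);cv2.imwrite('pics/c1.png',im)
E
```

```text
593 mean [ 0.5381 -0.0245  0.072 ] rect [538.2 -24.4] [18.1 17.7] 7.9 z med 0.0714
594 mean [ 0.5379 -0.0245  0.072 ] rect [538.  -24.4] [18.4 17.7] 7.9 z med 0.0713
178 mean [ 0.534  -0.0302  0.058 ] rect [534.8 -29.3] [12.7 25. ] 50.6 z med 0.0574
5347 mean [ 0.5665 -0.0127  0.2341] rect [567.4 -12.4] [44.4 16.1] 22.4 z med 0.2329
0.23316121368913262 collar [[-0.001  0.189  0.189  0.205  0.204  0.206  0.189  0.19 ]
 [ 0.185  0.189  0.188  0.206  0.205  0.206  0.189  0.189]
 [ 0.186  0.189  0.189  0.206  0.208  0.207  0.189  0.188]
 [ 0.188  0.189  0.189  0.207  0.209  0.208  0.189  0.189]
 [ 0.189  0.188  0.19   0.21   0.209  0.21   0.188  0.189]] tip [[0.157 0.158 0.157 0.185 0.186   nan 0.158 0.158]
 [0.159 0.16  0.184 0.188 0.187 0.186 0.158 0.159]
 [0.161 0.16  0.186 0.189 0.189 0.186 0.184 0.16 ]
 [0.162 0.186 0.189 0.189 0.19  0.188 0.186 0.162]
 [0.164 0.188 0.189 0.19  0.188 0.19  0.189 0.164]
 [0.166 0.189 0.189 0.19  0.189 0.19  0.189 0.166]
 [0.166 0.189 0.189 0.189 0.189 0.19  0.188 0.185]
 [0.184 0.189 0.189 0.189 0.189 0.189 0.189 0.185]]
```

View pics/c1.png

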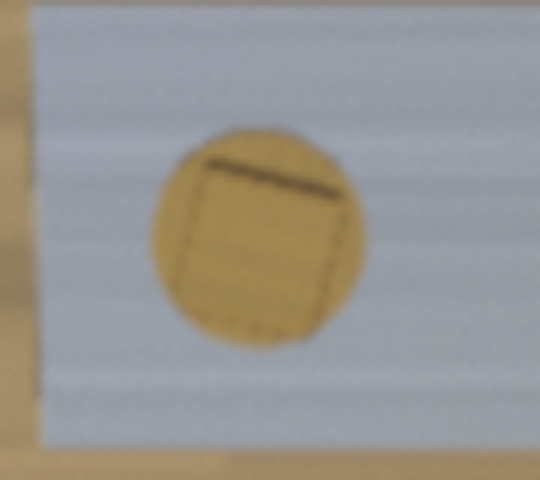

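```bash
python3 -c "
from h import *
plan([.5416,-.0245,.13],97.9)"
```

```text
clock 4.83 pos [ 0.5717 -0.0115  0.1951] q [  -5.4   19.    89.7    0.    71.3 -117.9] F [-0.   0.2 -1.3] M [0.04 0.02 0.  ] w 0.178
dxyz cm [-0.06  6.51  3.28] rot [-0.001  0.254  0.   ]
```

Emit:
carry_out:
  force: 100
  increments:
    - {"grip":1,"dx":0,"dy":0.5,"dz":1.6,"rx":0,"ry":0.127,"rz":0}
    - {"grip":1,"dx":-0.06,"dy":2.5,"dz":3.28,"rx":0,"ry":0.254,"rz":0}
    - {"grip":1,"dx":-0.06,"dy":5,"dz":3.28,"rx":0,"ry":0.254,"rz":0}
    - {"grip":1,"dx":-0.06,"dy":6.5,"dz":3.28,"rx":0,"ry":0.254,"rz":0}
    - {"grip":1,"dx":-0.06,"dy":6.5,"dz":3.28,"rx":0,"ry":0.254,"rz":0}

```text
clock: 5.45
position: [0.5412, -0.025, 0.1294]
eef_rot: [[-0.137, -0.002, -0.991], [0.991, 0.0, -0.137], [0.001, -1.0, 0.002]]
wrist_force: [0.6, 0.1, -1.5]
width: 0.169
```

Emit:
carry_out:
  increments:
    - {"grip":1,"dx":0,"dy":0,"dz":0,"rx":0,"ry":0,"rz":0}
    - {"grip":1,"dx":0,"dy":0,"dz":0,"rx":0,"ry":0,"rz":0}

```text
clock: 5.7
position: [0.5428, -0.0256, 0.1313]
eef_rot: [[-0.137, 0.002, -0.991], [0.991, -0.0, -0.137], [-0.001, -1.0, -0.002]]
wrist_force: [0.3, -0.7, -2.8]
width: 0.175
```

```bash
python3 -c "
from m import *
plan([.5416,-.0245,.118],97.9)
s=snap('wrist','w3');np.savez('w3',**s)
z=env.state()['position'][2]
facerect(s,(240,320,220,385),z+.038,.007,(3,17,150,0))
s=snap('scene','s3');np.savez('s3',**s)
cv2.imwrite('pics/s3c.png',cv2.resize(s['image'][150:270,220:340,::-1],None,fx=5,fy=5,interpolation=cv2.INTER_CUBIC))
"
```

```text
clock 5.7 pos [ 0.5428 -0.0256  0.1313] q [  -7.2   20.6   98.     0.    61.4 -105. ] F [ 0.3 -0.7 -2.8] M [-0.02  0.01 -0.04] w 0.175
dxyz cm [0.13 1.33 0.1 ] rot [ 0.002 -0.001 -0.001]
5375 mean [ 0.5378 -0.0257  0.1693] rect [538.8 -25.6] [45.7 16.3] 7.9 z med 0.1693
```

View pics/s3c.png

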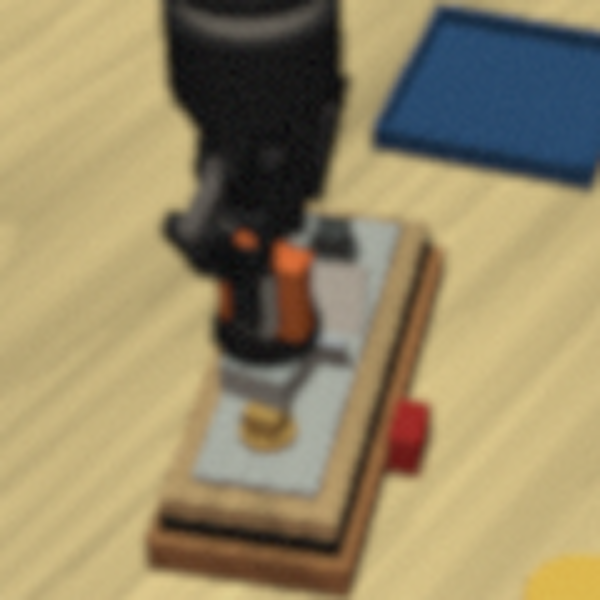

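Scene crop: the spanner hovers right above the brass head (265,415), aligned to within about 1 mm. Correct and descend.

Emit:
carry_out:
  increments:
    - {"grip":1,"dx":0.12,"dy":0.4,"dz":0.08,"rx":0,"ry":0,"rz":0}
    - {"grip":1,"dx":0.12,"dy":0.8,"dz":0.08,"rx":0,"ry":0,"rz":0}
    - {"grip":1,"dx":0.12,"dy":1.2,"dz":0.08,"rx":0,"ry":0,"rz":0}
    - {"grip":1,"dx":0.12,"dy":1.6,"dz":0.08,"rx":0,"ry":0,"rz":0}
    - {"grip":1,"dx":0.12,"dy":1.6,"dz":0.08,"rx":0,"ry":0,"rz":0}

```text
clock: 6.42
position: [0.5405, -0.0245, 0.1139]
eef_rot: [[-0.136, -0.001, -0.991], [0.991, 0.0, -0.136], [0.0, -1.0, 0.001]]
wrist_force: [0.2, -0.0, -1.6]
width: 0.172
```

Emit:
carry_out:
  increments:
    - {"grip":1,"dx":0,"dy":0.2,"dz":0,"rx":0,"ry":0,"rz":0}
    - {"grip":1,"dx":0,"dy":0.4,"dz":0,"rx":0,"ry":0,"rz":0}
    - {"grip":1,"dx":0,"dy":0.4,"dz":0,"rx":0,"ry":0,"rz":0}

```text
clock: 6.8
position: [0.5408, -0.0245, 0.1103]
eef_rot: [[-0.136, -0.0, -0.991], [0.991, 0.0, -0.136], [0.0, -1.0, 0.0]]
wrist_force: [0.6, -0.0, -2.7]
width: 0.175
```

Emit:
carry_out:
  increments:
    - {"grip":1,"dx":0,"dy":0.2,"dz":0,"rx":0,"ry":0,"rz":0}
    - {"grip":1,"dx":0,"dy":0.4,"dz":0,"rx":0,"ry":0,"rz":0}
    - {"grip":1,"dx":0,"dy":0.5,"dz":0,"rx":0,"ry":0,"rz":0}
    - {"grip":1,"dx":0,"dy":0.5,"dz":0,"rx":0,"ry":0,"rz":0}

```text
clock: 7.3
position: [0.5408, -0.0246, 0.1053]
eef_rot: [[-0.136, -0.0, -0.991], [0.991, 0.0, -0.136], [0.0, -1.0, 0.0]]
wrist_force: [0.4, -0.2, -2.1]
width: 0.172
```

Emit:
carry_out:
  increments:
    - {"grip":1,"dx":0,"dy":0.1,"dz":0,"rx":0,"ry":0,"rz":0}
    - {"grip":1,"dx":0,"dy":0.25,"dz":0,"rx":0,"ry":0,"rz":0}
    - {"grip":1,"dx":0,"dy":0.25,"dz":0,"rx":0,"ry":0,"rz":0}

```text
clock: 7.68
position: [0.5407, -0.0245, 0.1028]
eef_rot: [[-0.136, -0.0, -0.991], [0.991, 0.0, -0.136], [0.0, -1.0, 0.0]]
wrist_force: [-1.3, -0.0, -2.8]
width: 0.174
```

Emit:
carry_out:
  increments:
    - {"grip":1,"dx":0,"dy":0.1,"dz":0,"rx":0,"ry":0,"rz":0}
    - {"grip":1,"dx":0,"dy":0.2,"dz":0,"rx":0,"ry":0,"rz":0}
    - {"grip":1,"dx":0,"dy":0.2,"dz":0,"rx":0,"ry":0,"rz":0}

```text
clock: 8.05
position: [0.5409, -0.0246, 0.101]
eef_rot: [[-0.136, 0.0, -0.991], [0.991, -0.0, -0.136], [-0.0, -1.0, -0.0]]
wrist_force: [-1.0, -0.4, 0.1]
width: 0.176
```

Emit:
carry_out:
  increments:
    - {"grip":1,"dx":0,"dy":0.1,"dz":0,"rx":0,"ry":0,"rz":0}
    - {"grip":1,"dx":0,"dy":0.1,"dz":0,"rx":0,"ry":0,"rz":0}
    - {"grip":1,"dx":0,"dy":0.1,"dz":0,"rx":0,"ry":0,"rz":0}

```text
clock: 8.43
position: [0.541, -0.0246, 0.1002]
eef_rot: [[-0.136, 0.0, -0.991], [0.991, -0.0, -0.136], [-0.0, -1.0, -0.0]]
wrist_force: [-1.2, 0.4, 2.6]
width: 0.176
```

Emit:
carry_out:
  increments:
    - {"grip":1,"dx":0,"dy":0.1,"dz":0,"rx":0,"ry":0,"rz":0}
    - {"grip":1,"dx":0,"dy":0.2,"dz":0,"rx":0,"ry":0,"rz":0}
    - {"grip":1,"dx":0,"dy":0.2,"dz":0,"rx":0,"ry":0,"rz":0}
    - {"grip":1,"dx":0,"dy":0.2,"dz":0,"rx":0,"ry":0,"rz":0}

```text
clock: 8.93
position: [0.5411, -0.0246, 0.0986]
eef_rot: [[-0.136, 0.001, -0.991], [0.991, -0.0, -0.136], [-0.0, -1.0, -0.001]]
wrist_force: [-1.5, 0.6, 6.7]
width: 0.173
```

Emit:
carry_out:
  increments:
    - {"grip":1,"dx":0,"dy":0.1,"dz":0,"rx":0,"ry":0,"rz":0}
    - {"grip":1,"dx":0,"dy":0.1,"dz":0,"rx":0,"ry":0,"rz":0}
    - {"grip":1,"dx":0,"dy":0.1,"dz":0,"rx":0,"ry":0,"rz":0}

```text
clock: 9.3
position: [0.5411, -0.0246, 0.0979]
eef_rot: [[-0.136, 0.001, -0.991], [0.991, -0.0, -0.136], [-0.0, -1.0, -0.001]]
wrist_force: [-2.1, -0.3, 9.7]
width: 0.177
```

```bash
python3 -c "
from m import *
plan([.5416,-.0245,.118],97.9)
for i in range(3):
    s=snap('wrist');st=env.state();print(st['wrist_force'].round(1),st['torque'].round(2),st['position'].round(4))
z=st['position'][2]
facerect(s,(240,320,220,385),z+.038,.007,(3,17,150,0))"
```

```text
clock 9.3 pos [ 0.5411 -0.0246  0.0979] q [  -7.1   22.8  100.3   -0.    56.8 -104.9] F [-2.1 -0.3  9.7] M [-0.01  0.54  0.03] w 0.177
dxyz cm [ 0.   -2.01 -0.05] rot [ 0.001 -0.001 -0.   ]
[-2.5  0.4  9.7] [-0.02  0.47  0.03] [ 0.5411 -0.0246  0.0979]
[-2.3  0.2  9.1] [-0.06  0.46  0.04] [ 0.5411 -0.0246  0.0979]
[-3.3 -0.   8.9] [ 0.07  0.51 -0.01] [ 0.5411 -0.0246  0.0979]
5375 mean [ 0.5361 -0.0246  0.1359] rect [537.1 -24.6] [45.7 16.3] 7.9 z med 0.1359
```

Emit:
carry_out:
  increments:
    - {"grip":1,"dx":-0.023,"dy":0.05,"dz":0.004,"rx":0,"ry":0.06,"rz":0}
    - {"grip":1,"dx":-0.045,"dy":0.1,"dz":0.009,"rx":0,"ry":0.12,"rz":0}
    - {"grip":1,"dx":-0.067,"dy":0.11,"dz":0.015,"rx":0,"ry":0.18,"rz":0}
    - {"grip":1,"dx":-0.089,"dy":0.12,"dz":0.023,"rx":0,"ry":0.24,"rz":0}
    - {"grip":1,"dx":-0.11,"dy":0.12,"dz":0.032,"rx":0,"ry":0.3,"rz":0}

```text
clock: 10.07
position: [0.5412, -0.0251, 0.097]
eef_rot: [[0.165, 0.002, -0.986], [0.986, 0.001, 0.165], [0.001, -1.0, -0.001]]
wrist_force: [-2.1, 2.4, 11.7]
width: 0.174
```

Emit:
carry_out:
  increments:
    - {"grip":1,"dx":-0.023,"dy":0.008,"dz":0.004,"rx":0,"ry":0.06,"rz":0}
    - {"grip":1,"dx":-0.045,"dy":0.015,"dz":0.009,"rx":0,"ry":0.12,"rz":0}
    - {"grip":1,"dx":-0.067,"dy":0.023,"dz":0.015,"rx":0,"ry":0.18,"rz":0}
    - {"grip":1,"dx":-0.089,"dy":0.03,"dz":0.023,"rx":0,"ry":0.24,"rz":0}
    - {"grip":1,"dx":-0.11,"dy":0.038,"dz":0.032,"rx":0,"ry":0.3,"rz":0}

```text
clock: 10.7
position: [0.5411, -0.0257, 0.0967]
eef_rot: [[0.449, 0.002, -0.894], [0.894, 0.002, 0.449], [0.003, -1.0, -0.001]]
wrist_force: [-0.0, 4.9, 10.4]
width: 0.176
```

Emit:
carry_out:
  increments:
    - {"grip":1,"dx":0.02,"dy":0.02,"dz":0.03,"rx":0,"ry":0.06,"rz":0}
    - {"grip":1,"dx":0.03,"dy":0.035,"dz":0.05,"rx":0,"ry":0.12,"rz":0}
    - {"grip":1,"dx":0.023,"dy":0.05,"dz":0.06,"rx":0,"ry":0.18,"rz":0}
    - {"grip":1,"dx":0.001,"dy":0.06,"dz":0.068,"rx":0,"ry":0.24,"rz":0}
    - {"grip":1,"dx":-0.02,"dy":0.07,"dz":0.077,"rx":0,"ry":0.3,"rz":0}

```text
clock: 11.32
position: [0.5409, -0.0259, 0.0962]
eef_rot: [[0.693, 0.003, -0.721], [0.721, 0.001, 0.693], [0.003, -1.0, -0.002]]
wrist_force: [-0.7, 2.8, 11.2]
width: 0.177
```

Emit:
carry_out:
  increments:
    - {"grip":1,"dx":0.0,"dy":0.015,"dz":0.02,"rx":0,"ry":0.06,"rz":0}
    - {"grip":1,"dx":-0.01,"dy":0.025,"dz":0.045,"rx":0,"ry":0.12,"rz":0}
    - {"grip":1,"dx":-0.03,"dy":0.035,"dz":0.05,"rx":0,"ry":0.18,"rz":0}
    - {"grip":1,"dx":-0.052,"dy":0.045,"dz":0.058,"rx":0,"ry":0.24,"rz":0}
    - {"grip":1,"dx":-0.073,"dy":0.055,"dz":0.067,"rx":0,"ry":0.3,"rz":0}

```text
clock: 11.95
position: [0.5405, -0.0262, 0.0958]
eef_rot: [[0.875, 0.005, -0.484], [0.484, 0.001, 0.875], [0.004, -1.0, -0.002]]
wrist_force: [-0.4, 1.6, 11.0]
width: 0.176
```

Emit:
carry_out:
  increments:
    - {"grip":1,"dx":-0.023,"dy":0.008,"dz":0.004,"rx":0,"ry":0.06,"rz":0}
    - {"grip":1,"dx":-0.045,"dy":0.015,"dz":0.009,"rx":0,"ry":0.12,"rz":0}
    - {"grip":1,"dx":-0.067,"dy":0.023,"dz":0.015,"rx":0,"ry":0.18,"rz":0}
    - {"grip":1,"dx":-0.089,"dy":0.03,"dz":0.023,"rx":0,"ry":0.24,"rz":0}
    - {"grip":1,"dx":-0.11,"dy":0.04,"dz":0.032,"rx":0,"ry":0.3,"rz":0}

```text
clock: 12.58
position: [0.54, -0.0264, 0.0956]
eef_rot: [[0.979, 0.006, -0.204], [0.204, 0.001, 0.979], [0.006, -1.0, -0.0]]
wrist_force: [0.9, 2.8, 11.2]
width: 0.177
```

Emit:
carry_out:
  increments:
    - {"grip":1,"dx":-0.018,"dy":0.012,"dz":0.02,"rx":0,"ry":0.06,"rz":0}
    - {"grip":1,"dx":-0.037,"dy":0.022,"dz":0.049,"rx":0,"ry":0.12,"rz":0}
    - {"grip":1,"dx":-0.059,"dy":0.032,"dz":0.055,"rx":0,"ry":0.18,"rz":0}
    - {"grip":1,"dx":-0.081,"dy":0.042,"dz":0.063,"rx":0,"ry":0.24,"rz":0}
    - {"grip":1,"dx":-0.102,"dy":0.05,"dz":0.072,"rx":0,"ry":0.3,"rz":0}

```text
clock: 13.2
position: [0.5396, -0.0263, 0.0952]
eef_rot: [[0.996, 0.007, 0.094], [-0.094, -0.0, 0.996], [0.007, -1.0, 0.001]]
wrist_force: [0.8, 1.6, 10.5]
width: 0.175
```

Emit:
carry_out:
  increments:
    - {"grip":1,"dx":-0.023,"dy":0.01,"dz":0.004,"rx":0,"ry":0.06,"rz":0}
    - {"grip":1,"dx":-0.045,"dy":0.02,"dz":0.009,"rx":0,"ry":0.12,"rz":0}
    - {"grip":1,"dx":-0.067,"dy":0.03,"dz":0.015,"rx":0,"ry":0.18,"rz":0}
    - {"grip":1,"dx":-0.089,"dy":0.037,"dz":0.023,"rx":0,"ry":0.24,"rz":0}
    - {"grip":1,"dx":-0.11,"dy":0.045,"dz":0.032,"rx":0,"ry":0.3,"rz":0}

```text
clock: 13.82
position: [0.5391, -0.0262, 0.0949]
eef_rot: [[0.923, 0.008, 0.384], [-0.384, -0.001, 0.923], [0.008, -1.0, 0.003]]
wrist_force: [2.8, -0.1, 10.5]
width: 0.173
```

Emit:
carry_out:
  increments:
    - {"grip":1,"dx":0.01,"dy":0.025,"dz":0.015,"rx":0,"ry":0.06,"rz":0}
    - {"grip":1,"dx":0.01,"dy":0.035,"dz":0.032,"rx":0,"ry":0.12,"rz":0}
    - {"grip":1,"dx":-0.012,"dy":0.045,"dz":0.038,"rx":0,"ry":0.18,"rz":0}
    - {"grip":1,"dx":-0.034,"dy":0.055,"dz":0.046,"rx":0,"ry":0.24,"rz":0}
    - {"grip":1,"dx":-0.055,"dy":0.065,"dz":0.055,"rx":0,"ry":0.3,"rz":0}

```text
clock: 14.45
position: [0.5388, -0.026, 0.0944]
eef_rot: [[0.769, 0.008, 0.64], [-0.64, -0.001, 0.769], [0.007, -1.0, 0.004]]
wrist_force: [1.8, -1.7, 10.9]
width: 0.178
```

Emit:
carry_out:
  increments:
    - {"grip":1,"dx":-0.01,"dy":0.01,"dz":0.006,"rx":0,"ry":0.06,"rz":0}
    - {"grip":1,"dx":-0.03,"dy":0.02,"dz":0.012,"rx":0,"ry":0.12,"rz":0}
    - {"grip":1,"dx":-0.047,"dy":0.03,"dz":0.02,"rx":0,"ry":0.18,"rz":0}
    - {"grip":1,"dx":-0.069,"dy":0.037,"dz":0.03,"rx":0,"ry":0.24,"rz":0}
    - {"grip":1,"dx":-0.09,"dy":0.045,"dz":0.04,"rx":0,"ry":0.3,"rz":0}

```text
clock: 15.08
position: [0.5385, -0.0256, 0.094]
eef_rot: [[0.545, 0.009, 0.838], [-0.838, -0.002, 0.545], [0.007, -1.0, 0.006]]
wrist_force: [1.4, -2.1, 10.8]
width: 0.176
```

Emit:
carry_out:
  increments:
    - {"grip":1,"dx":0.005,"dy":0.012,"dz":0.004,"rx":0,"ry":0.06,"rz":0}
    - {"grip":1,"dx":0.01,"dy":0.022,"dz":0.009,"rx":0,"ry":0.12,"rz":0}
    - {"grip":1,"dx":-0.012,"dy":0.032,"dz":0.015,"rx":0,"ry":0.18,"rz":0}
    - {"grip":1,"dx":-0.034,"dy":0.042,"dz":0.023,"rx":0,"ry":0.24,"rz":0}
    - {"grip":1,"dx":-0.055,"dy":0.055,"dz":0.032,"rx":0,"ry":0.3,"rz":0}

```text
clock: 15.7
position: [0.5383, -0.0252, 0.0934]
eef_rot: [[0.273, 0.008, 0.962], [-0.962, -0.003, 0.274], [0.005, -1.0, 0.007]]
wrist_force: [0.7, -2.8, 11.7]
width: 0.17
```

Emit:
carry_out:
  increments:
    - {"grip":1,"dx":-0.013,"dy":0.01,"dz":0.004,"rx":0,"ry":0.06,"rz":0}
    - {"grip":1,"dx":-0.025,"dy":0.02,"dz":0.009,"rx":0,"ry":0.12,"rz":0}
    - {"grip":1,"dx":-0.037,"dy":0.03,"dz":0.015,"rx":0,"ry":0.18,"rz":0}
    - {"grip":1,"dx":-0.059,"dy":0.037,"dz":0.023,"rx":0,"ry":0.24,"rz":0}
    - {"grip":1,"dx":-0.08,"dy":0.045,"dz":0.032,"rx":0,"ry":0.3,"rz":0}

```text
clock: 16.32
position: [0.5383, -0.0247, 0.0931]
eef_rot: [[-0.023, 0.008, 1.0], [-1.0, -0.003, -0.023], [0.003, -1.0, 0.008]]
wrist_force: [0.5, -3.9, 12.3]
width: 0.176
```

```bash
python3 -c "
from h import *
plan([.5416,-.0245,.118],-97)"
```

```text
clock 16.32 pos [ 0.5383 -0.0247  0.0931] q [ -7.   22.8 101.3  -0.2  55.4  84.4] F [ 0.5 -3.9 12.3] M [-0.96 -0.1   0.04] w 0.176
dxyz cm [-0.02 -2.49  0.35] rot [-0.008  0.099  0.003]
```

Emit:
carry_out:
  increments:
    - {"grip":1,"dx":0.01,"dy":0.005,"dz":0.004,"rx":0,"ry":0.06,"rz":0}
    - {"grip":1,"dx":0.02,"dy":0.01,"dz":0.009,"rx":0,"ry":0.12,"rz":0}
    - {"grip":1,"dx":0.01,"dy":0.015,"dz":0.015,"rx":0,"ry":0.18,"rz":0}
    - {"grip":1,"dx":-0.01,"dy":0.02,"dz":0.023,"rx":0,"ry":0.24,"rz":0}
    - {"grip":1,"dx":-0.03,"dy":0.02,"dz":0.032,"rx":0,"ry":0.3,"rz":0}

```text
clock: 16.95
position: [0.5383, -0.0244, 0.0929]
eef_rot: [[-0.317, 0.008, 0.948], [-0.948, -0.003, -0.317], [0.001, -1.0, 0.008]]
wrist_force: [-0.8, -5.0, 12.4]
width: 0.171
```

Emit:
carry_out:
  increments:
    - {"grip":1,"dx":-0.023,"dy":0,"dz":0.004,"rx":0,"ry":0.06,"rz":0}
    - {"grip":1,"dx":-0.045,"dy":0,"dz":0.009,"rx":0,"ry":0.12,"rz":0}
    - {"grip":1,"dx":-0.067,"dy":0,"dz":0.015,"rx":0,"ry":0.18,"rz":0}
    - {"grip":1,"dx":-0.089,"dy":0,"dz":0.023,"rx":0,"ry":0.24,"rz":0}
    - {"grip":1,"dx":-0.11,"dy":0,"dz":0.032,"rx":0,"ry":0.3,"rz":0}

```text
clock: 17.58
position: [0.5385, -0.0239, 0.0928]
eef_rot: [[-0.583, 0.007, 0.812], [-0.812, -0.004, -0.583], [-0.0, -1.0, 0.008]]
wrist_force: [-1.1, -5.7, 13.6]
width: 0.176
```

```bash
python3 -c "
from m import *
plan([.5416,-.0245,.14],-120)
s=snap('wrist');z=env.state()['position'][2]
facerect(s,(240,320,220,385),z+.038,.007,(3,17,150,0))"
```

```text
clock 17.57 pos [ 0.5385 -0.0239  0.0928] q [ -6.9  22.9 101.2  -0.2  55.5 118.9] F [-1.1 -5.7 13.6] M [-1.19  0.15  0.02] w 0.176
dxyz cm [-0.13 -4.72  0.32] rot [-0.008 -0.099 -0.   ]
5375 mean [ 0.5406 -0.0257  0.1308] rect [539.8 -25.2] [16.  45.4] 54.4 z med 0.1308
```

Flange is home by the feel of it (z no longer falls, force rises). Lift off.

Emit:
carry_out:
  increments:
    - {"grip":1,"dx":0.08,"dy":-0.3,"dz":0.06,"rx":0,"ry":0,"rz":0}
    - {"grip":1,"dx":0.12,"dy":-0.8,"dz":0.09,"rx":0,"ry":0,"rz":0}
    - {"grip":1,"dx":0.12,"dy":-1.4,"dz":0.09,"rx":0,"ry":0,"rz":0}
    - {"grip":1,"dx":0.12,"dy":-2.1,"dz":0.09,"rx":0,"ry":0,"rz":0}
    - {"grip":1,"dx":0.12,"dy":-3,"dz":0.09,"rx":0,"ry":0,"rz":0}

```text
clock: 18.25
position: [0.5338, -0.0226, 0.1198]
eef_rot: [[-0.583, -0.004, 0.813], [-0.813, 0.001, -0.583], [0.001, -1.0, -0.004]]
wrist_force: [0.2, -0.3, -2.0]
width: 0.172
```

Emit:
carry_out:
  increments:
    - {"grip":1,"dx":0,"dy":-3,"dz":-1,"rx":0,"ry":0,"rz":0}
    - {"grip":1,"dx":0,"dy":-7,"dz":-4,"rx":0,"ry":0,"rz":0}
    - {"grip":1,"dx":0,"dy":-7.5,"dz":-6,"rx":0,"ry":0,"rz":0}
    - {"grip":1,"dx":0,"dy":-7.5,"dz":-6,"rx":0,"ry":0,"rz":0}
    - {"grip":1,"dx":0,"dy":-7.5,"dz":-6,"rx":0,"ry":0,"rz":0}

```text
clock: 18.88
position: [0.4862, 0.0117, 0.1943]
eef_rot: [[-0.582, -0.002, 0.813], [-0.813, -0.0, -0.582], [0.001, -1.0, -0.001]]
wrist_force: [-0.3, -0.1, -1.9]
width: 0.176
```

```bash
python3 -c "
from m import *
plan([.4615,.317,.20],-90)
s=snap('wrist','w4');np.savez('w4',**s);z=env.state()['position'][2]
P=cloud(s)
# project screw
T=s['pose'];p=T[:3,:3].T@(np.array([.538,-.0244,.068])-T[:3,3]);K=s['mtx']
u,v=K[0,0]*p[0]/-p[2]+K[0,2],K[1,1]*-p[1]/-p[2]+K[1,2];print(u,v)
u,v=int(u),int(v)
w=P[max(v-60,0):v+60,max(u-60,0):u+60,2];b=w[(w>.045)&(w<.0535)];h=w[(w>.062)&(w<.076)];print('plate',np.median(b),'head',np.median(h),len(h))
facerect(s,(max(u-25,0),u+25,max(v-25,0),v+25),.068,.005)
facerect(s,(240,320,220,385),z+.038,.007,(3,17,150,0))"
```

```text
clock 18.88 pos [0.4862 0.0117 0.1943] q [ -3.6  12.5  99.6  -0.   68.  122. ] F [-0.3 -0.1 -1.9] M [-0.07  0.03 -0.01] w 0.176
dxyz cm [-23.38  -0.57 -19.78] rot [ 0.002 -0.621  0.001]
281.8311355297828 115.29661438685045
plate 0.04943206280698248 head 0.06754537016593934 856
627 mean [ 0.5393 -0.0248  0.068 ] rect [539.3 -24.6] [17.4 17.5] 54.4 z med 0.0675
5391 mean [0.4886 0.0098 0.2322] rect [487.8  10.3] [16.  45.7] 54.4 z med 0.2323
```

View pics/w4.png

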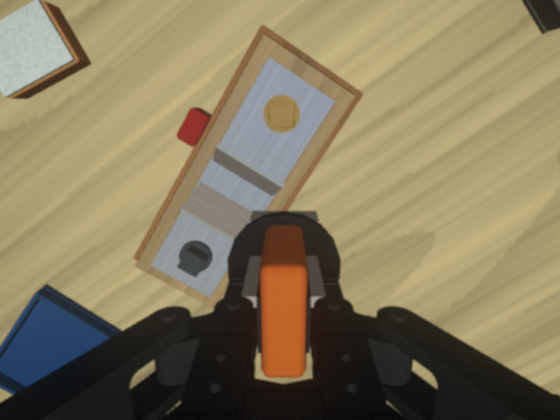

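Wrist view: brass head at (282,115), top at 67.5 mm (71.4 before, same method), flange flat on the plate. Now back to the tray.

Emit:
carry_out:
  increments:
    - {"grip":1,"dx":-4,"dy":0,"dz":-3.4,"rx":0,"ry":-0.1,"rz":0}
    - {"grip":1,"dx":-8.5,"dy":0,"dz":-7.2,"rx":0,"ry":-0.22,"rz":0}
    - {"grip":1,"dx":-13,"dy":0,"dz":-11,"rx":0,"ry":-0.34,"rz":0}
    - {"grip":1,"dx":-17.5,"dy":0,"dz":-14.8,"rx":0,"ry":-0.46,"rz":0}
    - {"grip":1,"dx":-22,"dy":0,"dz":-18.6,"rx":0,"ry":-0.6,"rz":0}

```text
clock: 19.55
position: [0.4639, 0.3005, 0.1941]
eef_rot: [[-0.018, -0.001, 1.0], [-1.0, -0.001, -0.018], [0.001, -1.0, -0.001]]
wrist_force: [1.6, -0.4, -2.7]
width: 0.176
```

Emit:
carry_out:
  increments:
    - {"grip":1,"dx":0,"dy":0,"dz":0,"rx":0,"ry":0,"rz":0}
    - {"grip":1,"dx":0,"dy":0,"dz":0,"rx":0,"ry":0,"rz":0}
    - {"grip":1,"dx":0,"dy":0,"dz":0,"rx":0,"ry":0,"rz":0}

```text
clock: 19.92
position: [0.4637, 0.2974, 0.1947]
eef_rot: [[-0.024, -0.001, 1.0], [-1.0, -0.001, -0.024], [0.001, -1.0, -0.001]]
wrist_force: [0.3, 0.1, -1.7]
width: 0.171
```

```bash
python3 -c "
from h import *
plan([.460,.317,.048],-90)"
```

```text
clock 19.93 pos [0.4637 0.2974 0.1947] q [ 28.3  17.5  92.2  -0.   70.5 119.7] F [ 0.3  0.1 -1.7] M [0.01 0.02 0.03] w 0.171
dxyz cm [-1.97 14.67 -0.39] rot [ 0.001 -0.024  0.001]
```

Emit:
carry_out:
  increments:
    - {"grip":1,"dx":-1.97,"dy":4.5,"dz":-0.39,"rx":0,"ry":0,"rz":0}
    - {"grip":1,"dx":-1.97,"dy":9,"dz":-0.39,"rx":0,"ry":0,"rz":0}
    - {"grip":1,"dx":-1.97,"dy":12.5,"dz":-0.39,"rx":0,"ry":0,"rz":0}
    - {"grip":1,"dx":-1.97,"dy":14,"dz":-0.39,"rx":0,"ry":0,"rz":0}
    - {"grip":1,"dx":-1.97,"dy":14.3,"dz":-0.39,"rx":0,"ry":0,"rz":0}

```text
clock: 20.55
position: [0.4603, 0.3178, 0.052]
eef_rot: [[-0.023, -0.001, 1.0], [-1.0, -0.001, -0.023], [0.001, -1.0, -0.001]]
wrist_force: [-0.1, -0.2, -1.0]
width: 0.179
```

Emit:
carry_out:
  increments:
    - {"grip":1,"dx":0,"dy":0.15,"dz":0,"rx":0,"ry":0,"rz":0}
    - {"grip":1,"dx":0,"dy":0.3,"dz":0,"rx":0,"ry":0,"rz":0}
    - {"grip":1,"dx":0,"dy":0.4,"dz":0,"rx":0,"ry":0,"rz":0}
    - {"grip":1,"dx":0,"dy":0.4,"dz":0,"rx":0,"ry":0,"rz":0}

```text
clock: 21.05
position: [0.4602, 0.3189, 0.0489]
eef_rot: [[-0.021, 0.001, 1.0], [-1.0, 0.0, -0.021], [-0.0, -1.0, 0.001]]
wrist_force: [-0.5, 0.6, -1.4]
width: 0.173
```

Emit:
carry_out:
  increments:
    - {"grip":1,"dx":0,"dy":0.1,"dz":0,"rx":0,"ry":0,"rz":0}
    - {"grip":1,"dx":0,"dy":0.2,"dz":0,"rx":0,"ry":0,"rz":0}
    - {"grip":1,"dx":0,"dy":0.25,"dz":0,"rx":0,"ry":0,"rz":0}
    - {"grip":1,"dx":0,"dy":0.25,"dz":0,"rx":0,"ry":0,"rz":0}

```text
clock: 21.55
position: [0.4601, 0.3188, 0.0463]
eef_rot: [[-0.022, 0.0, 1.0], [-1.0, 0.0, -0.022], [-0.0, -1.0, 0.0]]
wrist_force: [-1.0, -0.6, 2.2]
width: 0.175
```

On the floor (slight upward force). Open gently, then back off.

Emit:
carry_out:
  force: 20
  increments:
    - {"grip":0.75,"dx":0,"dy":0,"dz":0,"rx":0,"ry":0,"rz":0}
    - {"grip":0.6,"dx":0,"dy":0,"dz":0,"rx":0,"ry":0,"rz":0}
    - {"grip":0.3,"dx":0,"dy":0,"dz":0,"rx":0,"ry":0,"rz":0}
    - {"grip":0,"dx":0,"dy":0,"dz":0,"rx":0,"ry":0,"rz":0}
    - {"grip":0,"dx":0,"dy":0,"dz":0,"rx":0,"ry":0,"rz":0}

```text
clock: 22.18
position: [0.4601, 0.3187, 0.0459]
eef_rot: [[-0.022, -0.0, 1.0], [-1.0, -0.0, -0.022], [0.0, -1.0, -0.0]]
wrist_force: [0.5, 0.0, -0.3]
width: 0.993
```

Emit:
carry_out:
  increments:
    - {"grip":0,"dx":0,"dy":0,"dz":0,"rx":0,"ry":0,"rz":0}
    - {"grip":0,"dx":0,"dy":-2.5,"dz":0,"rx":0,"ry":0,"rz":0}
    - {"grip":0,"dx":0,"dy":-6,"dz":0,"rx":0,"ry":0,"rz":0}
    - {"grip":0,"dx":0,"dy":-11,"dz":0,"rx":0,"ry":0,"rz":0}
    - {"grip":0,"dx":0,"dy":-15,"dz":0,"rx":0,"ry":0,"rz":0}

```text
clock: 22.8
position: [0.4603, 0.3188, 0.1978]
eef_rot: [[-0.022, 0.001, 1.0], [-1.0, 0.001, -0.022], [-0.001, -1.0, 0.001]]
wrist_force: [1.3, -0.1, 0.1]
width: 1.002
```

Emit:
carry_out:
  increments:
    - {"grip":0,"dx":0,"dy":0,"dz":0,"rx":0,"ry":0,"rz":0}
    - {"grip":0,"dx":0,"dy":0,"dz":0,"rx":0,"ry":0,"rz":0}
    - {"grip":0,"dx":0,"dy":0,"dz":0,"rx":0,"ry":0,"rz":0}

```text
clock: 23.18
position: [0.459, 0.3181, 0.1943]
eef_rot: [[-0.022, -0.003, 1.0], [-1.0, -0.002, -0.022], [0.002, -1.0, -0.003]]
wrist_force: [-0.5, 0.8, -0.9]
width: 1.003
```

```bash
python3 -c "
from m import *
plan([.4615,.317,.20],-90)
s=snap('wrist','w5')
facerect(s,(200,360,100,300),.085,.006,(3,17,150,0))"
```

```text
clock 23.18 pos [0.459  0.3181 0.1943] q [ 30.4  18.1  91.2  -0.   70.8 121.6] F [-0.5  0.8 -0.9] M [0.   0.04 0.04] w 1.003
dxyz cm [ 0.1  -0.57  0.25] rot [ 0.003 -0.022  0.002]
1176 mean [0.4621 0.3191 0.085 ] rect [461.5 318.8] [15.2 43. ] 88.3 z med 0.0842
```

View pics/w5.png

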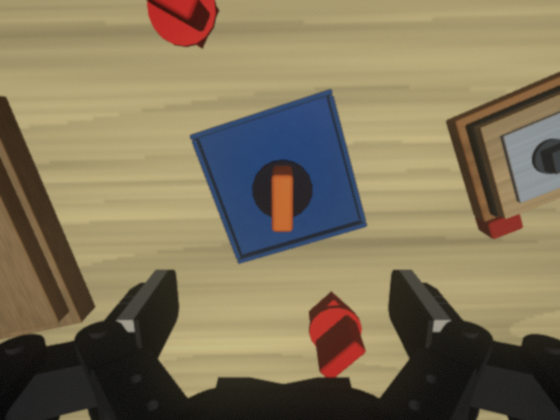

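The spanner stands upright at (283,190), in the middle of the tray, with the fingers clear. I'm handing the job in.

```bash
python3 -c "
from h import *
print(env.sign_off())"
```

```text
the job is handed in; nothing more can be done
None
```

The screw is driven home and the spanner is back in the blue tray. I handed the job in at about 23 s; no verdict was reported.

- **Driving the screw:** I seated the spanner on the brass head and turned it clockwise through about 224°, roughly 13–16 N down (wrist force plus the spanner's weight). I stopped when the tool no longer sank and the force began to rise.
- **Screw check:** the head top read 67.5 mm by the wrist camera, against 71.4 mm before by the same method. That is 3.9 mm down, and the flange looks flat on the plate.
- **Spanner check:** it stands upright about 2 mm from the tray's centre, with its top at 84–85 mm as it should be on the floor. The gripper is open and 15 cm above where it let go.
- **Disagreements:**
  - The offset between the gripper and the spanner's axis differed by 1–2 mm between readings.
  - Side forces reached about 6 N while turning; I trimmed against them along the way.
- **Not checked:** I did not measure the loose things on the bench again at the end, but the arm stayed away from them.

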